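Sort a left-hand and a right-hand lens-mount bracket

ROBOT

A 6-joint arm with a two-finger parallel gripper is mounted at the origin on a cart in front of the work surface, level with it; the furniture and walls round the work are solid. World frame = base frame: x ahead of the robot, y to its left, z up, the work surface at z = 0. Lengths are in m, angles in rad, forces in N, time in s.
With the tool pointing down it reaches from about 0.25 to 0.775 m from the base axis. Payload 8.9 kg.
Tool frame: the origin (TCP) lies between the finger pads; the fingertips stand 22 mm ahead of it and the grasp point (between the pads) lies 3 mm ahead of it; z points along the fingers, y is the line along which they close (so a half turn about z gives the same grasp; the last joint's range is limited). The gripper opens to 85 mm and grips with 20 to 120 N. Pads are 22 mm wide; open, the fingers measure 114 mm over their backs; the gripper's body (76 mm by 85 mm) begins 54 mm behind the grasp point. The pads swing forward as they close: fully open they stand 13 mm farther back than shut.
Start: joints at [-1.264, 0.291, -0.153, 1.127, 0, 1.431], TCP at [0.226, -0.474, 0.253] pointing down, gripper open.
Joint ranges: [-2.52, 2.52], [-0.91, 1.74], [-1.3, 1.37], [-1.96, 2.02], [-1.52, 1.47], [-3.14, 3.14]. Speed limits (rad/s): [2.22, 2.22, 2.79, 3.14, 3.14, 3.14].

INTERFACE

Orientations are given as a unit quaternion [w, x, y, z].
In Python, from plant import status, eyes, workorder gives the robot as it stands.
- The arm moves only by the tool jog_arm, never from a script. Its argument "increments" is text: rows parted by semicolons, each of 5 numbers parted by spaces: the shift along the tool's x, y, z each as a share of 0.025 m, from -1 to 1, then the turn about the tool's z as a share of 6 degrees, from -1 to 1, then the opening, from -1 (shut) to 1 (fully open), so that 0 is half open. In form: dx dy dz spin jaw; .... A call has 1 to 10 rows; each row shifts and turns the commanded pose from where the row before left it, along the tool's axes as they then stand; what a row does not reach is not made up. A row lasts 1/12 s, in which the tool goes at most 41.7 mm and 7.16 degrees, less where a joint would pass 70% of its speed; a pose out of reach is approached as far as the arm can. A call with a number of a shift or a turn outside -1 to 1 is refused whole. A call with a gripper value outside its range is refused whole. The fingers move at their own pace and stop on an object; the grip force is fixed at half the most. Time passes only in rows, so rows that do not move let the fingers close. It gives the time, the measured TCP pose, the force, the opening and the grip force at its end, in the units of the state.
- status.sense(): the state, without advancing time (a new reading comes with each control period).
- eyes.snapshot(name): name is "side" or "top"; returns a dict with "color" (400x640x3 uint8, blue, green, red), "range_z" (400x640 float32, m along the optical axis (not along the pixel's ray), 0 where there is no reading), "fx", "fy", "cx", "cy" (pixels), "rvec" (rotation vector, rad) and "tvec" (3), from world to camera coordinates, as OpenCV has them. Camera axes: x right, y down, z forward; pixel columns grow to the right and rows downward; lengths in m; the calibration is good to about 2 mm. A picture is of the moment at which its call begins.
- workorder.finish_job(): hands the job in; it is judged then, once.
Trained networks look in the newest picture that a camera, given by its name, has taken for a name from the list of things; names that differ only in an ending like _2 or _b are one class to them, and where a whole thing is asked for, a point or a joint stands for the part that bears it (a point fixed in the world has none). Each returns a list of dicts, best first, with "score" (0 to 1); they miss things now and then, are a little off and sometimes report something else, mostly with a low value. They report only what shows in the picture. A call takes as long as a camera call. They do not tell look-alikes from the thing itself.
- eyes.look_for(camera, name): "centre" ([row, column] in pixels, amid what is visible of it).
- eyes.outline_of(camera, name): "mask" (400x640 bool, what is visible of it) and "centre" ([row, column] in pixels, amid what is visible of it).
The state is a dict: "time_s": time; "joint_positions": joint angles; "joint_vel": joint speeds; "joint_efforts": joint torques, N m; "tcp_pos": TCP position; "eef_rot": TCP orientation; "ft_force": force on the tool from outside, world axes, zero at the start; "moment": the same for the moment, N m; "gripper_width": opening from 0.0 (shut) to 1.0 (fully open); "grip_force": force on a finger pad.
Only numpy, scipy, OpenCV 4.12 (cv2) and the standard library are available. Lean on these libraries where they do the work, as an engineer would, in place of code of your own. Each camera call takes 0.05 s, during which the arm holds its last target. There are 200 camera calls.

TASK

The two aluminium lens-mount brackets on the bench are mirror images: seen from above with the rib up and the foot at the far end, the foot of the left-hand one points left and that of the right-hand one points right. Put the left-hand bracket into the blue tray and the right-hand bracket into the orange tray, each lying flat on the tray floor with its rib up. The black silhouette painted in each tray shows which hand belongs there; the bracket need not match its position or direction.

Things in the scene. Friction and masses are not known exactly. Their poses are not given: they have to be found in the camera images.
- left_bracket: the left-hand bracket: bare aluminium L, loose, 35 to 70 g, starts flat on the board with its rib up. A bar 64 mm along x, 16 mm wide along y, 6 mm thick; a foot at the +x end (x 16 to 32 mm), 6 mm thick, that reaches to y = +30 mm; an upright rib 44 mm long along x, 10 mm thick along y, on the middle of the bar, its top 30 mm above the underside (grip it across the 10 mm). Origin: centre of the bar's underside, below the middle of the rib; z up
- right_bracket: the right-hand bracket: the mirror image of the left-hand one, same size, colour and axes, but its foot, at the +x end too, reaches to y = -30 mm
- left_tray: the blue tray for the left-hand bracket, fixed to the board: open tray, outside 120 mm by 120 mm, 14 mm high, walls 4 mm, floor 4 mm thick. On its floor a full-size black L silhouette of the left-hand bracket (paint only). Origin: centre of the underside, on the board; z up
- right_tray: the orange tray for the right-hand bracket, fixed to the board: same size as the blue one, with the mirrored silhouette. Origin: centre of the underside, on the board; z up
Not all that is in view belongs to the job. What is shaped like the left_bracket but yellow is not meant.

How it is judged:
By the outcome, as a careful person would: the job done as asked, in the order asked, and still so for the second after the job is handed in, with the robot touching nothing.
It also fails if it takes over 64 s, if anything falls off the work surface, if the arm or the gripper's body presses on something with over 40 N, if the wrist force passes 120 N, or if a joint passes its speed limit or range.

## Working session

There is one attempt and no reset: what is moved stays moved. The work goes in short steps, Python scripts to look and compute and a tool call to move; the robot and the scene stay as the last step left them, time stands still between calls to the robot, and variables do not carry over. Pictures are saved under pics/ and viewed, at most 10 in all, crops included, and the job is handed in when it is done.

Besides the shell and the picture viewer there is one more tool, called after "Call:" by a JSON object that holds its "method" and its "body". jog_arm: Moves the arm, as the interface text tells. Shift numbers are shares of 0.025 m and turn numbers shares of 6 degrees, none past 1 either way. Its arguments: {"type":"object","properties":{"increments":{"type":"string"}},"required":["increments"]}

```bash
ls; mkdir -p pics; cat > h.py <<'E'
import numpy as np, cv2
from plant import status, eyes, workorder
def snap(cam):
    return eyes.snapshot(cam)
def world(s):
    """HxWx3 world points"""
    z=s["range_z"]; v,u=np.mgrid[0:400,0:640]
    P=np.stack([(u-s["cx"])/s["fx"]*z,(v-s["cy"])/s["fy"]*z,z],-1)
    R=cv2.Rodrigues(np.array(s["rvec"],float))[0]
    W=(P-np.array(s["tvec"]).ravel())@R
    W[z==0]=np.nan
    return W
E
python3 - <<'E'
from h import *
for c in ("top","side"):
    s=snap(c); cv2.imwrite(f"pics/{c}0.png",s["color"]); W=world(s)
    for n in ("left_bracket","right_bracket","left_tray","right_tray"):
        for d in eyes.outline_of(c,n):
            m=d["mask"]; p=W[m]
            print(c,n,round(d["score"],2),np.round(d["centre"]),m.sum(),np.round(np.nanmedian(p,0),3),np.round(np.nanmax(p[:,2]),3))
st=status.sense(); print(st)
E
```

```text
pics
top left_bracket 0.79 [215. 400.] 345 [ 0.457 -0.214  0.006] 0.033
top right_bracket 0.7 [228. 453.] 284 [ 0.422 -0.328  0.007] 0.032
top left_tray 0.78 [227. 336.] 2933 [ 0.427 -0.073  0.003] 0.018
top right_tray 0.74 [153. 448.] 2897 [ 0.594 -0.328  0.003] 0.018
side left_bracket 0.59 [301. 309.] 232 [0.485 0.268 0.013] 0.033
side left_bracket 0.5 [182. 348.] 130 [ 0.46  -0.207  0.012] 0.031
side left_tray 0.95 [214. 354.] 1208 [ 0.428 -0.068  0.005] 0.017
side right_tray 0.68 [183. 347.] 164 [ 0.462 -0.207  0.011] 0.033
{'time_s': 0.5, 'joint_positions': array([-1.26430756e+00,  2.90732941e-01, -1.53436478e-01,  1.12669272e+00,
        1.04299476e-05,  1.43145205e+00]), 'joint_vel': array([ 0.00221337,  0.00048359,  0.00034984, -0.0003863 , -0.00062844,
       -0.00023487]), 'joint_efforts': array([-7.84466683e-04, -5.36655092e+01,  3.31442285e+01,  3.08406496e-03,
       -9.14680709e-05, -8.40357437e-07]), 'tcp_pos': array([ 0.22636481, -0.47367148,  0.25327434]), 'eef_rot': array([-3.32253478e-05,  9.75256828e-01,  2.21074915e-01,  2.45003896e-06]), 'ft_force': array([-0.53058151,  0.32787212,  1.03472313]), 'moment': array([-0.00147182,  0.05842742, -0.014179  ]), 'grip_force': 0.0, 'gripper_width': 0.9993346636555012}
```

View pics/top0.png

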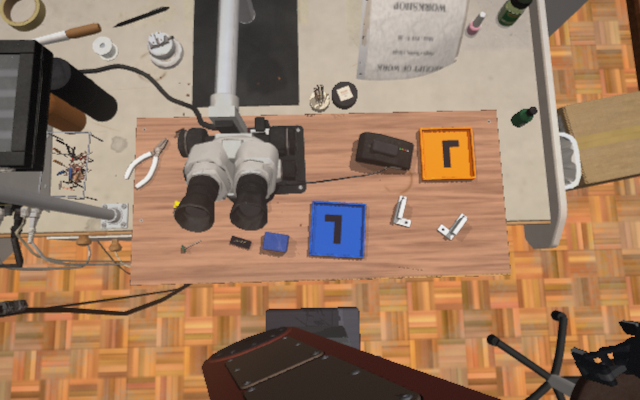

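```bash
python3 - <<'E'
from h import *
s=snap("top"); im=s["color"]
c=im[110:270,310:500]; cv2.imwrite("pics/crop1.png",cv2.resize(c,None,fx=3.5,fy=3.5,interpolation=cv2.INTER_CUBIC))
W=world(s)
np.save("W0.npy",W); np.save("C0.npy",im)
z=W[...,2]
# rib tops anywhere
m=((z>0.02)&(z<0.045)).astype(np.uint8)
n,l,st,ce=cv2.connectedComponentsWithStats(m)
for i in range(1,n):
    if st[i,4]<15: continue
    p=W[l==i]; q=p[p[:,2]>0.026]
    if len(q)<5: continue
    (a,b),(w,h),_=cv2.minAreaRect(q[:,:2].astype(np.float32))
    e,v=np.linalg.eigh(np.cov(q[:,:2].T)); ax=v[:,1]
    # foot: low points 3..12mm around
    cen=q[:,:2].mean(0); d=W[...,:2]-cen; t=d@ax; u=d@np.array([-ax[1],ax[0]])
    lo=(z>0.004)&(z<0.012)&(abs(t)<.036)&(abs(u)<.034)&(abs(u)>.011)
    print(i,np.round(ce[i]),len(q),"rib",np.round([a,b],4),np.round([w,h],3),"zmax",np.round(np.percentile(q[:,2],90),4),"ang",np.round(np.degrees(np.arctan2(ax[1],ax[0])),1),
      "foot t,u",np.round([np.median(t[lo]),np.median(u[lo])],3),lo.sum(),"col",im[l==i].mean(0).round())
E
```

```text
2 [509.  14.] 118 rib [ 0.9174 -0.4873] [0.046 0.023] zmax 0.0437 ang 46.2 foot t,u [ 0.022 -0.013] 3 col [42. 62. 54.]
3 [247.  13.] 72 rib [0.9338 0.1222] [0.012 0.037] zmax 0.0424 ang 123.3 foot t,u [ 0.02  -0.012] 1 col [83. 84. 87.]
4 [476.  24.] 44 rib [ 0.8953 -0.4082] [0.018 0.011] zmax 0.0423 ang 47.7 foot t,u [0.    0.012] 1 col [116. 117. 140.]
5 [408.  48.] 1279 rib [ 0.844  -0.2569] [0.048 0.25 ] zmax 0.0432 ang 95.1 foot t,u [0.012 0.032] 54 col [160. 168. 177.]
9 [163.  48.] 369 rib [0.8587 0.3228] [0.058 0.059] zmax 0.0423 ang 122.3 foot t,u [-0.011  0.014] 1 col [149. 153. 157.]
24 [102. 107.] 149 rib [0.7179 0.4534] [0.032 0.066] zmax 0.0429 ang 144.1 foot t,u [-0.03  -0.013] 5 col [28. 31. 34.]
35 [ 71. 121.] 151 rib [0.683 0.521] [0.024 0.059] zmax 0.0431 ang 145.5 foot t,u [-0.03   0.001] 8 col [32. 53. 81.]
36 [525. 116.] 110 rib [ 0.671  -0.5044] [0.03  0.025] zmax 0.037 ang -144.5 foot t,u [nan nan] 0 col [47. 66. 46.]
40 [ 50. 135.] 9 rib [0.6517 0.5578] [0.004 0.002] zmax 0.0437 ang 78.7 foot t,u [ 0.016 -0.017] 51 col [ 91.  97. 102.]
47 [386. 151.] 997 rib
[... 1560 characters left out ...]
]
92 [ 33. 225.] 217 rib [0.4504 0.5882] [0.016 0.079] zmax 0.0352 ang 179.9 foot t,u [-0.034  0.012] 5 col [132. 143. 153.]
94 [109. 215.] 47 rib [0.4699 0.4235] [0.011 0.023] zmax 0.0424 ang 165.6 foot t,u [-0.001 -0.013] 4 col [101. 105. 111.]
98 [459. 226.] 85 rib [ 0.427  -0.3372] [0.01  0.043] zmax 0.0302 ang 139.8 foot t,u [ 0.024 -0.019] 43 col [198. 203. 208.]
101 [276. 242.] 113 rib [0.4025 0.064 ] [0.05  0.035] zmax 0.0279 ang 76.6 foot t,u [ 0.029 -0.019] 5 col [147.  90.  78.]
102 [ 69. 305.] 16 rib [0.282 0.497] [0.005 0.004] zmax 0.0426 ang -170.5 foot t,u [0.017 0.015] 10 col [39. 55. 80.]
103 [ 76. 310.] 28 rib [0.2716 0.4807] [0.004 0.009] zmax 0.044 ang -179.0 foot t,u [-0.01  -0.015] 5 col [28. 41. 59.]
  return _methods._mean(a, axis=axis, dtype=dtype,
  ret = ret.dtype.type(ret / rcount)
```

View crop.

View pics/crop1.png

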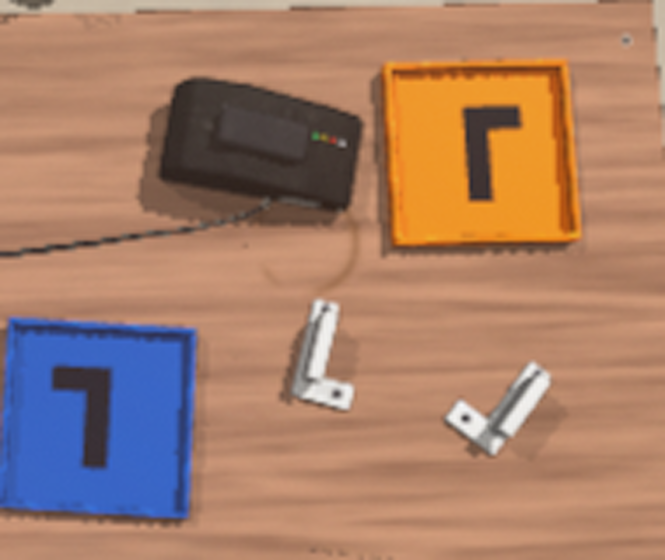

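```bash
python3 - <<'E'
from h import *
W=np.load("W0.npy"); im=np.load("C0.npy").astype(int); z=W[...,2]
hsv=cv2.cvtColor(im.astype(np.uint8),cv2.COLOR_BGR2HSV)
for n,cx,cy,lo,hi in (("L",.427,-.073,100,125),("R",.594,-.328,8,22)):
    m=(abs(W[...,0]-cx)<.09)&(abs(W[...,1]-cy)<.09)&(hsv[...,0]>lo)&(hsv[...,0]<hi)&(hsv[...,1]>150)&(hsv[...,2]>60)
    l,k,st,ce=cv2.connectedComponentsWithStats(m.astype(np.uint8)); b=1+st[1:,4].argmax()
    p=W[k==b]; print(n,cv2.minAreaRect(p[:,:2].astype(np.float32)),np.percentile(p[:,2],[5,50,95]).round(4))
# obstacles height near path
b=(W[...,0]>.3)&(W[...,0]<.7)&(W[...,1]>-.5)&(W[...,1]<0.0)&(z>.05)
print(b.sum(), np.nanmin(W[b],0) if b.any() else 0, np.nanmax(W[b],0) if b.any() else 0)
from scipy.spatial.transform import Rotation as R
q=status.sense()["eef_rot"]; print(R.from_quat(q,scalar_first=True).as_matrix().round(3))
E
```

```text
L ((0.4281701147556305, -0.0715545043349266), (0.11711582541465759, 0.1181645616889), 85.07093811035156) [0.0004 0.0033 0.0125]
R ((0.5956311225891113, -0.3290790617465973), (0.12557289004325867, 0.1265624612569809), 0.3598031997680664) [0.0002 0.0033 0.0134]
476 [ 0.30001175 -0.49980124  0.05003307] [ 6.75910916e-01 -2.33757636e-04  7.38816670e-01]
[[ 0.902  0.431 -0.   ]
 [ 0.431 -0.902  0.   ]
 [-0.    -0.    -1.   ]]
```

Picture and crop: two bare aluminium brackets at top px (402,209) and (459,226). The one at (177,204) is yellow and is ignored. At (402,209) the foot points left when the foot end is turned to the far end, so it is the left-hand one. By the same test (459,226) is the right-hand one. The blue tray is at (336,229) and the orange at (447,153).

```bash
cat > plan.py <<'E'
from h import *
from scipy.spatial.transform import Rotation as R
def pose():
    s=status.sense(); M=R.from_quat(s["eef_rot"],scalar_first=True).as_matrix()
    return s["tcp_pos"],M,np.degrees(np.arctan2(M[1,0],M[0,0]))
def plan(tgt,yaw,n):
    p,M,y0=pose(); d=(np.array(tgt)-p)/n; dy=(yaw-y0+180)%360-180; s=-dy/n
    for i in range(n):
        # shift taken along axes before the row's turn
        a=R.from_euler("z",dy/n*i,degrees=True).as_matrix()@M
        v=a.T@d/0.025
        print(*["%.2f"%x for x in v],"%.2f"%(s/6))
E
python3 - <<'E'
from plan import *
W=np.load("W0.npy")
for y in np.arange(-.14,.2,.03):
    m=(W[...,0]>.15)&(W[...,0]<.56)&(abs(W[...,1]-y)<.015)&(W[...,2]>.03)
    if m.any(): print(round(y,2),W[m].min(0).round(2),W[m].max(0).round(2))
print(pose()); plan([.467,-.213,.15],164,24)
E
```

```text
-0.11 [ 0.3  -0.12  0.03] [ 0.54 -0.1   0.74]
-0.08 [ 0.29 -0.09  0.06] [ 0.53 -0.07  0.73]
-0.05 [ 0.28 -0.06  0.13] [ 0.52 -0.04  0.7 ]
-0.02 [ 0.27 -0.03  0.18] [ 0.51 -0.01  0.67]
0.01 [ 0.26 -0.    0.21] [0.56 0.02 0.64]
0.04 [0.25 0.03 0.19] [0.56 0.05 0.6 ]
0.07 [0.24 0.06 0.19] [0.56 0.08 0.56]
0.1 [0.22 0.09 0.22] [0.56 0.11 0.5 ]
0.13 [0.18 0.12 0.19] [0.56 0.14 0.45]
0.16 [0.42 0.15 0.3 ] [0.56 0.17 0.44]
0.19 [0.49 0.18 0.29] [0.56 0.19 0.32]
(array([ 0.22635144, -0.47366202,  0.25328853]), array([[ 9.02264727e-01,  4.31182515e-01, -2.37464673e-05],
       [ 4.31182516e-01, -9.02264726e-01,  4.77902186e-05],
       [-8.19293114e-07, -5.33584901e-05, -9.99999999e-01]]), np.float64(25.542628988739068))
0.55 -0.22 0.17 -0.96
0.57 -0.16 0.17 -0.96
0.58 -0.10 0.17 -0.96
0.59 -0.05 0.17 -0.96
0.59 0.01 0.17 -0.96
0.59 0.07 0.17 -0.96
0.58 0.13 0.17 -0.96
0.56 0.19 0.17 -0.96
0.54 0.24 0.17 -0.96
0.51 0.30 0.17 -0.96
0.48 0.35 0.17 -0.96
0.44 0.39 0.17 -0.96
0.40 0.44 0.17 -0.96
0.35 0.47 0.17 -0.96
0.30 0.51 0.17 -0.96
0.25 0.53 0.17 -0.96
0.20 0.56 0.17 -0.96
0.14 0.57 0.17 -0.96
0.08 0.59 0.17 -0.96
0.02 0.59 0.17 -0.96
-0.04 0.59 0.17 -0.96
-0.10 0.58 0.17 -0.96
-0.15 0.57 0.17 -0.96
-0.21 0.55 0.17 -0.96
```

```bash
python3 - <<'E'
from h import *
W=np.load("W0.npy"); z=W[...,2]
m=(W[...,0]>.15)&(W[...,0]<.6)&(W[...,1]>-.2)&(W[...,1]<.12)&(z>.05)
n,l,st,ce=cv2.connectedComponentsWithStats(m.astype(np.uint8))
for i in range(1,n):
    if st[i,4]<8: continue
    p=W[l==i]; print(st[i],p.min(0).round(2),p.max(0).round(2), np.median(p,0).round(2))
E
```

```text
[ 193   99  157  134 8452] [ 0.4  -0.1   0.06] [0.6  0.12 0.45] [0.49 0.07 0.38]
[372 147  16   6  60] [ 0.59 -0.18  0.05] [ 0.6  -0.15  0.06] [ 0.6  -0.17  0.05]
[  204   327   295    73 12794] [ 0.2  -0.11  0.24] [0.3  0.12 0.74] [ 0.28 -0.02  0.58]
```

View pics/side0.png

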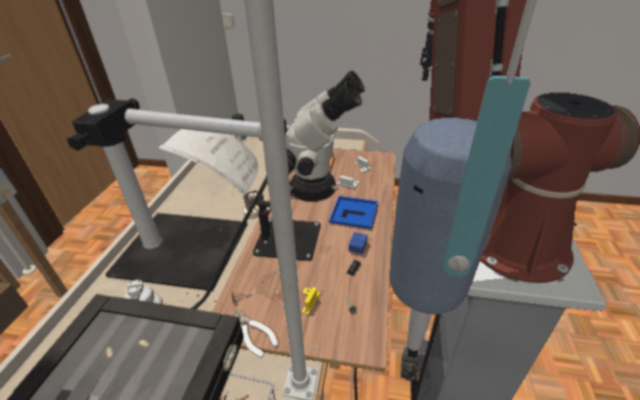

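Call:
{"method": "jog_arm", "body": {"increments": "0.55 -0.22 0.17 -0.96 0; 0.57 -0.16 0.17 -0.96 0; 0.58 -0.1 0.17 -0.96 0; 0.59 -0.05 0.17 -0.96 0; 0.59 0.01 0.17 -0.96 0; 0.59 0.07 0.17 -0.96 0; 0.58 0.13 0.17 -0.96 0; 0.56 0.19 0.17 -0.96 0; 0.54 0.24 0.17 -0.96 0; 0.51 0.3 0.17 -0.96 0"}}

```text
time_s: 1.38
tcp_pos: [0.3271, -0.3644, 0.2107]
eef_rot: [0.0, 0.746, 0.665, -0.0]
ft_force: [0.6, -0.3, 0.1]
gripper_width: 0.494
grip_force: 0.0
```

```bash
python3 - <<'E'
from plan import *
W=np.load("W0.npy"); z=W[...,2]
for c in ("top","side"):
    s=snap(c); W=world(s); d=np.abs(np.gradient(s["range_z"])).max(0)<.01
    z=W[...,2]
    for x in np.arange(.26,.62,.04):
        m=d&(abs(W[...,0]-x)<.02)&(W[...,1]>-.14)&(W[...,1]<.25)&(z>.06)&(z<.6)
        if m.sum()>5: p=W[m]; i=p[:,1].argsort()[:max(3,len(p)//20)]; print(c,round(x,2),m.sum(),"ymin",p[i].mean(0).round(3),"zmin/max",np.percentile(p[:,2],[1,99]).round(3))
plan([.467,-.213,.12],164,14)
E
```

```text
top 0.26 868 ymin [0.279 0.041 0.55 ] zmin/max [0.31  0.599]
top 0.3 196 ymin [0.291 0.02  0.591] zmin/max [0.524 0.6  ]
top 0.42 1844 ymin [0.427 0.038 0.431] zmin/max [0.408 0.448]
top 0.46 2038 ymin [0.471 0.035 0.378] zmin/max [0.215 0.441]
top 0.5 2543 ymin [0.502 0.006 0.283] zmin/max [0.208 0.407]
top 0.54 1802 ymin [0.544 0.007 0.311] zmin/max [0.299 0.379]
top 0.58 1085 ymin [0.564 0.019 0.314] zmin/max [0.249 0.365]
side 0.26 2884 ymin [0.277 0.047 0.531] zmin/max [0.382 0.571]
side 0.3 68 ymin [0.284 0.035 0.559] zmin/max [0.521 0.565]
side 0.42 536 ymin [0.422 0.039 0.428] zmin/max [0.4   0.447]
side 0.46 1423 ymin [0.46  0.069 0.417] zmin/max [0.197 0.437]
side 0.5 1889 ymin [0.496 0.075 0.395] zmin/max [0.196 0.405]
side 0.54 743 ymin [0.536 0.089 0.322] zmin/max [0.196 0.378]
side 0.58 26 ymin [0.595 0.158 0.25 ] zmin/max [0.232 0.252]
0.47 0.35 0.26 -0.96
0.44 0.39 0.26 -0.96
0.39 0.43 0.26 -0.96
0.35 0.47 0.26 -0.96
0.30 0.50 0.26 -0.96
0.25 0.53 0.26 -0.96
0.19 0.55 0.26 -0.96
0.14 0.57 0.26 -0.96
0.08 0.58 0.26 -0.96
0.02 0.59 0.26 -0.96
-0.04 0.59 0.26 -0.96
-0.10 0.58 0.26 -0.96
-0.16 0.57 0.26 -0.96
-0.21 0.55 0.26 -0.96
```

Side view: the microscope's eyepieces (350,85) overhang towards the blue tray (355,212). By depth they stay at y ≥ 0.035, so I'll place the bracket a little to the right of that.

Call:
{"method": "jog_arm", "body": {"increments": "0.47 0.35 0.26 -0.96 0; 0.44 0.39 0.26 -0.96 0; 0.39 0.43 0.26 -0.96 0; 0.35 0.47 0.26 -0.96 0; 0.3 0.5 0.26 -0.96 0; 0.25 0.53 0.26 -0.96 0; 0.19 0.55 0.26 -0.96 0; 0.14 0.57 0.26 -0.96 0; 0.08 0.58 0.26 -0.96 0; 0.02 0.59 0.26 -0.96 0"}}

```text
time_s: 2.32
tcp_pos: [0.4268, -0.2582, 0.1458]
eef_rot: [0.0, 0.335, 0.942, -0.0]
ft_force: [0.2, -0.3, 0.6]
gripper_width: 0.5
grip_force: 0.0
```

Call:
{"method": "jog_arm", "body": {"increments": "-0.04 0.59 0.26 -0.96 0; -0.1 0.58 0.26 -0.96 0; -0.16 0.57 0.26 -0.96 0; -0.21 0.55 0.26 -0.96 0; 0 0 0 0 0; 0 0 0 0 0; 0 0 0 0 0"}}

```text
time_s: 2.9
tcp_pos: [0.4666, -0.2156, 0.1201]
eef_rot: [0.0, 0.143, 0.99, -0.0]
ft_force: [0.0, -0.2, 0.5]
gripper_width: 0.497
grip_force: 0.0
```

```bash
python3 - <<'E'
from plan import *
print(pose()[0],pose()[2],status.sense()["joint_positions"].round(2)); plan([.4673,-.2134,.034],164,1)
s=snap("top"); c=s["color"][150:260,340:480]; cv2.imwrite("pics/c2.png",cv2.resize(c,None,fx=5,fy=5,interpolation=cv2.INTER_CUBIC))
E
```

```text
[ 0.46657986 -0.21559913  0.12009835] 163.54816049380818 [-0.57  0.39 -0.39  0.79 -0.   -0.29]
-0.00 0.09 3.44 -0.08
```

Call:
{"method": "jog_arm", "body": {"increments": "0 0.09 0.7 -0.08 0; 0 0 0.7 0 0; 0 0 0.7 0 0; 0 0 0.7 0 0; 0 0 0.64 0 0; 0 0 0 0 0; 0 0 0 0 0; 0 0 0 0 -1; 0 0 0 0 -1; 0 0 0 0 -1"}}

```text
time_s: 3.78
tcp_pos: [0.4682, -0.2133, 0.0351]
eef_rot: [0.001, 0.137, 0.991, -0.0]
ft_force: [-3.3, 0.8, 9.6]
gripper_width: 0.1
grip_force: 59.2
```

Call:
{"method": "jog_arm", "body": {"increments": "0 0 0 0 -1; 0 0 0 0 -1; 0 0 0 0 -1; 0 0 0 0 -1"}}

```text
time_s: 4.12
tcp_pos: [0.4682, -0.2133, 0.0351]
eef_rot: [0.001, 0.137, 0.991, -0.001]
ft_force: [-2.1, 0.2, 6.9]
gripper_width: 0.1
grip_force: 59.2
```

Call:
{"method": "jog_arm", "body": {"increments": "0 0 -0.5 0 -1; 0 0 -0.7 0 -1; 0 0 -0.7 0 -1; 0 0 -0.7 0 -1; 0 0 -0.4 0 -1; 0 0 0 0 -1; 0 0 0 0 -1; 0 0 0 0 -1"}}

```text
time_s: 4.78
tcp_pos: [0.4671, -0.2124, 0.1081]
eef_rot: [-0.0, 0.137, 0.991, 0.0]
ft_force: [0.5, -0.7, -0.7]
gripper_width: 0.102
grip_force: 58.6
```

```bash
python3 - <<'E'
from plan import *
print(pose()[0],pose()[2],status.sense()); plan([.422,-.080,.11],pose()[2],8)
s=snap("side"); W=world(s); cv2.imwrite("pics/s2.png",cv2.resize(s["color"][130:230,300:420],None,fx=5,fy=5,interpolation=cv2.INTER_CUBIC))
E
```

```text
[ 0.46706816 -0.21240758  0.10811852] 164.26159877801067 {'time_s': 4.7833, 'joint_positions': array([-5.69364033e-01,  4.00807871e-01, -4.08570039e-01,  7.62246191e-01,
       -1.38528700e-05, -2.94677016e-01]), 'joint_vel': array([-0.00232962,  0.01062385, -0.00341398,  0.00093017,  0.00047278,
       -0.00060626]), 'joint_efforts': array([ 1.46220083e-02, -5.68174088e+01,  2.82723749e+01, -1.40886634e-02,
       -1.81351599e-03,  1.19018539e-03]), 'tcp_pos': array([ 0.46706816, -0.21240758,  0.10811852]), 'eef_rot': array([-3.78759712e-04,  1.36912110e-01,  9.90583112e-01,  1.67007077e-04]), 'ft_force': array([ 0.47716303, -0.69219229, -0.73349135]), 'moment': array([-0.02094042,  0.01747986, -0.03023631]), 'grip_force': 58.62262308597565, 'gripper_width': 0.10156821537629017}
0.40 0.58 -0.01 -0.00
0.40 0.58 -0.01 -0.00
0.40 0.58 -0.01 -0.00
0.40 0.58 -0.01 -0.00
0.40 0.58 -0.01 -0.00
0.40 0.58 -0.01 -0.00
0.40 0.58 -0.01 -0.00
0.40 0.58 -0.01 -0.00
```

View pics/s2.png

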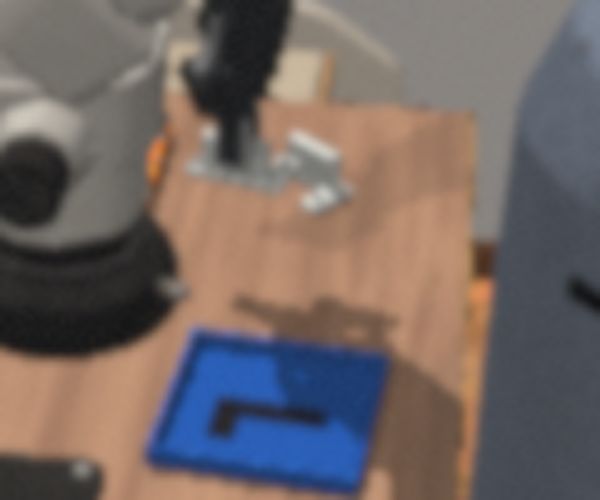

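The left-hand bracket hangs level in the fingers (crop 235,165), with the other bracket still on the board behind it (315,170). I'll carry it to the blue tray.

Call:
{"method": "jog_arm", "body": {"increments": "0.4 0.58 0 0 -1; 0.4 0.58 0 0 -1; 0.4 0.58 0 0 -1; 0.4 0.58 0 0 -1; 0.4 0.58 0 0 -1; 0.4 0.58 0 0 -1; 0.4 0.58 0 0 -1; 0.4 0.58 0 0 -1; 0 0 0 0 -1; 0 0 0 0 -1"}}

```text
time_s: 5.67
tcp_pos: [0.4213, -0.0787, 0.1082]
eef_rot: [-0.001, 0.136, 0.991, 0.0]
ft_force: [1.2, 0.1, -1.4]
gripper_width: 0.103
grip_force: 58.7
```

```bash
python3 - <<'E'
from plan import *
print(pose()[0],pose()[2],status.sense()["ft_force"],status.sense()["joint_positions"].round(2)); plan([.422,-.080,.040],pose()[2],1)
s=snap("top"); W=world(s); cv2.imwrite("pics/t3.png",cv2.resize(s["color"][180:280,290:400],None,fx=5,fy=5,interpolation=cv2.INTER_CUBIC))
E
```

```text
[ 0.42131967 -0.07872485  0.10820917] 164.33938857428672 [ 1.23959822  0.06271731 -1.40676976] [-0.36  0.26 -0.62  0.69 -0.   -0.08]
-0.04 -0.04 2.73 -0.00
```

View pics/t3.png

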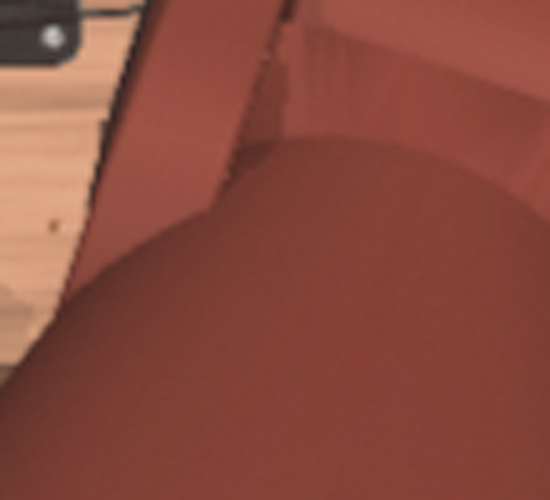

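The arm hides the tray from the top camera. There is no contact force, so I'll lower by feel.

Call:
{"method": "jog_arm", "body": {"increments": "0 0 0.6 0 -1; 0 0 0.7 0 -1; 0 0 0.7 0 -1; 0 0 0.5 0 -1; 0 0 0.1 0 -1; 0 0 0.1 0 -1; 0 0 0 0 -1; 0 0 0 0 -1; 0 0 0 0 -1"}}

```text
time_s: 6.47
tcp_pos: [0.4225, -0.0796, 0.0419]
eef_rot: [0.001, 0.137, 0.991, -0.0]
ft_force: [-0.5, -0.8, -0.1]
gripper_width: 0.097
grip_force: 58.7
```

Call:
{"method": "jog_arm", "body": {"increments": "0 0 0.05 0 -1; 0 0 0.05 0 -1; 0 0 0 0 -1; 0 0 0 0 -1; 0 0 0 0 -1"}}

```text
time_s: 6.88
tcp_pos: [0.4223, -0.0795, 0.0391]
eef_rot: [0.0, 0.137, 0.991, -0.0]
ft_force: [0.4, -0.8, 4.6]
gripper_width: 0.103
grip_force: 59.2
```

Call:
{"method": "jog_arm", "body": {"increments": "0 0 0 0 -0.7; 0 0 0 0 -0.5; 0 0 0 0 -0.4; 0 0 0 0 -0.4; 0 0 0 0 -0.4; 0 0 -0.3 0 -0.4; 0 0 -0.7 0 -0.4; 0 0 -0.8 0 -0.3; 0 0 -0.8 0 -0.2; 0 0 -0.8 0 0"}}

```text
time_s: 7.72
tcp_pos: [0.4217, -0.0792, 0.1252]
eef_rot: [-0.0, 0.137, 0.991, 0.0]
ft_force: [0.0, -0.1, -1.6]
gripper_width: 0.499
grip_force: 0.0
```

```bash
python3 - <<'E'
from plan import *
print(pose()[0],pose()[2],status.sense()["ft_force"]); plan([.427,-.337,.12],139.8,13)
s=snap("side"); cv2.imwrite("pics/s4.png",cv2.resize(s["color"][140:240,300:420],None,fx=5,fy=5,interpolation=cv2.INTER_CUBIC))
E
```

```text
[ 0.42172238 -0.07923938  0.12522037] 164.26085839084547 [ 0.03210669 -0.14914811 -1.55837701]
-0.23 -0.76 0.02 0.31
-0.26 -0.75 0.02 0.31
-0.28 -0.74 0.02 0.31
-0.30 -0.73 0.02 0.31
-0.33 -0.72 0.02 0.31
-0.35 -0.71 0.02 0.31
-0.37 -0.70 0.02 0.31
-0.40 -0.69 0.02 0.31
-0.42 -0.67 0.02 0.31
-0.44 -0.66 0.02 0.31
-0.46 -0.64 0.02 0.31
-0.48 -0.63 0.02 0.31
-0.50 -0.61 0.02 0.31
```

View pics/s4.png

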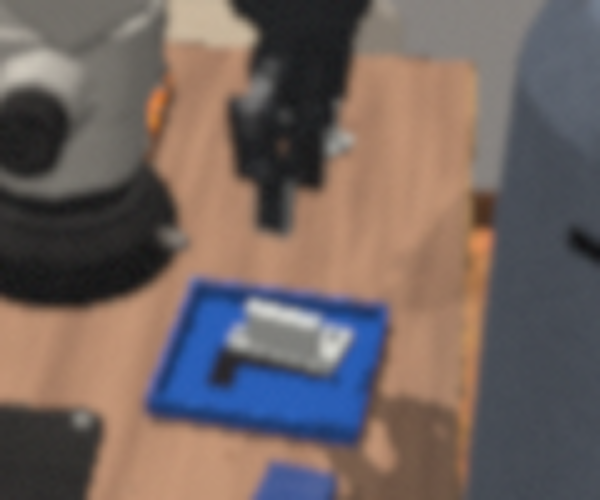

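The left bracket is flat in the blue tray with its rib up (crop 290,330). Now the right one.

Call:
{"method": "jog_arm", "body": {"increments": "-0.23 -0.76 0 0.31 0; -0.26 -0.75 0 0.31 0; -0.28 -0.74 0 0.31 0; -0.3 -0.73 0 0.31 0; -0.33 -0.72 0 0.31 0; -0.35 -0.71 0 0.31 0; -0.37 -0.7 0 0.31 0; -0.4 -0.69 0 0.31 0; -0.42 -0.67 0 0.31 0; -0.44 -0.66 0 0.31 0"}}

```text
time_s: 8.6
tcp_pos: [0.4261, -0.2784, 0.1242]
eef_rot: [0.0, 0.296, 0.955, 0.0]
ft_force: [0.3, 0.3, 1.1]
gripper_width: 0.501
grip_force: 0.0
```

Call:
{"method": "jog_arm", "body": {"increments": "-0.46 -0.64 0.05 0.31 0; -0.48 -0.63 0.05 0.31 0; -0.5 -0.61 0.05 0.31 0; 0 0 0 0 0; 0 0 0 0 0; 0 0 0 0 0"}}

```text
time_s: 9.1
tcp_pos: [0.4273, -0.336, 0.1201]
eef_rot: [-0.0, 0.341, 0.94, 0.0]
ft_force: [-0.6, 0.4, -0.3]
gripper_width: 0.5
grip_force: 0.0
```

```bash
python3 - <<'E'
from plan import *
print(pose()[0],pose()[2],status.sense()["ft_force"]); plan([.427,-.3372,.034],139.8,1)
s=snap("top"); W=world(s); z=W[...,2]
for n,c in (("L",(.42,-.08)),("R",(.427,-.337))):
    m=(np.hypot(W[...,0]-c[0],W[...,1]-c[1])<.035)&(z>.024)&(z<.038); q=W[m]
    if len(q)>10:
        e,v=np.linalg.eigh(np.cov(q[:,:2].T)); print(n,len(q),cv2.minAreaRect(q[:,:2].astype(np.float32))[:2],np.median(q[:,2]),np.degrees(np.arctan2(v[1,1],v[0,1])))
E
```

```text
[ 0.42725534 -0.33595731  0.12008467] 140.10837851325584 [-0.63319574  0.40635396 -0.27374923]
-0.03 -0.05 3.44 0.05
L 96 ((0.4208950996398926, -0.08109025657176971), (0.009912269189953804, 0.04306179657578468)) 0.03280699798988215 164.5353008124987
R 82 ((0.4259137809276581, -0.3362898528575897), (0.00988746527582407, 0.04107600450515747)) 0.02851485734038601 137.3362470877116
```

Call:
{"method": "jog_arm", "body": {"increments": "0 -0.03 0.7 0.05 0; 0 0 0.7 0 0; 0 0 0.7 0 0; 0 0 0.7 0 0; 0 0 0.62 0 0; 0 0 0 0 0; 0 0 0 0 0; 0 0 0 0 -1; 0 0 0 0 -1; 0 0 0 0 -1"}}

```text
time_s: 9.98
tcp_pos: [0.4277, -0.3377, 0.0358]
eef_rot: [0.001, 0.344, 0.939, -0.0]
ft_force: [-2.3, 1.3, 7.9]
gripper_width: 0.101
grip_force: 59.4
```

Call:
{"method": "jog_arm", "body": {"increments": "0 0 0 0 -1; 0 0 0 0 -1; 0 0 0 0 -1"}}

```text
time_s: 10.23
tcp_pos: [0.4277, -0.3376, 0.0358]
eef_rot: [0.001, 0.344, 0.939, -0.0]
ft_force: [-0.4, 1.4, 5.7]
gripper_width: 0.1
grip_force: 59.2
```

Call:
{"method": "jog_arm", "body": {"increments": "0 0 -0.5 0 -1; 0 0 -0.7 0 -1; 0 0 -0.7 0 -1; 0 0 -0.7 0 -1; 0 0 -0.4 0 -1; 0 0 0 0 -1; 0 0 0 0 -1"}}

```text
time_s: 10.82
tcp_pos: [0.4273, -0.3374, 0.1099]
eef_rot: [0.001, 0.344, 0.939, -0.0]
ft_force: [-0.3, 0.1, -0.3]
gripper_width: 0.096
grip_force: 58.6
```

```bash
python3 - <<'E'
from plan import *
print(pose()[0],pose()[2],status.sense()["ft_force"]); plan([.592,-.333,.11],pose()[2],1)
E
```

```text
[ 0.42731045 -0.33743698  0.10985251] 139.78081309622138 [-0.27744019  0.09692132 -0.34571746]
-4.92 4.39 -0.00 -0.00
```

Call:
{"method": "jog_arm", "body": {"increments": "-0.5 0.44 0 0 -1; -0.5 0.44 0 0 -1; -0.5 0.44 0 0 -1; -0.5 0.44 0 0 -1; -0.5 0.44 0 0 -1; -0.5 0.44 0 0 -1; -0.5 0.44 0 0 -1; -0.5 0.44 0 0 -1; -0.5 0.44 0 0 -1; -0.42 0.43 0 0 -1"}}

```text
time_s: 11.65
tcp_pos: [0.5922, -0.3324, 0.1077]
eef_rot: [-0.001, 0.344, 0.939, 0.0]
ft_force: [0.1, 0.8, -0.6]
gripper_width: 0.096
grip_force: 58.6
```

Call:
{"method": "jog_arm", "body": {"increments": "0 0 0 0 -1; 0 0 0 0 -1; 0 0 0.6 0 -1; 0 0 0.7 0 -1; 0 0 0.7 0 -1; 0 0 0.5 0 -1; 0 0 0.1 0 -1; 0 0 0.1 0 -1; 0 0 0 0 -1; 0 0 0 0 -1"}}

```text
time_s: 12.48
tcp_pos: [0.5922, -0.3332, 0.0429]
eef_rot: [0.001, 0.344, 0.939, -0.0]
ft_force: [-0.3, -0.1, -0.4]
gripper_width: 0.095
grip_force: 58.6
```

Call:
{"method": "jog_arm", "body": {"increments": "0 0 0.05 0 -1; 0 0 0.05 0 -1; 0 0 0.03 0 -1; 0 0 0 0 -1; 0 0 0 0 -1; 0 0 0 0 -1"}}

```text
time_s: 12.98
tcp_pos: [0.5923, -0.3331, 0.0399]
eef_rot: [0.001, 0.344, 0.939, -0.0]
ft_force: [-1.8, 0.9, 5.2]
gripper_width: 0.1
grip_force: 59.4
```

Call:
{"method": "jog_arm", "body": {"increments": "0 0 0 0 -0.7; 0 0 0 0 -0.5; 0 0 0 0 -0.4; 0 0 0 0 -0.4; 0 0 0 0 -0.4; 0 0 -0.3 0 -0.4; 0 0 -0.7 0 -0.4; 0 0 -0.8 0 -0.3; 0 0 -0.8 0 -0.2; 0 0 -0.8 0 0"}}

```text
time_s: 13.82
tcp_pos: [0.5918, -0.3328, 0.1252]
eef_rot: [0.0, 0.344, 0.939, -0.0]
ft_force: [0.3, -0.7, 0.6]
gripper_width: 0.495
grip_force: 0.0
```

Call:
{"method": "jog_arm", "body": {"increments": "0.9 0 -0.4 0 0; 0.9 0 -0.4 0 0; 0.9 0 -0.4 0 0; 0.9 0 -0.4 0 0; 0.9 0 0 0 0; 0.9 0 0 0 0; 0 0 0 0 0; 0 0 0 0 0; 0 0 0 0 0; 0 0 0 0 0"}}

```text
time_s: 14.65
tcp_pos: [0.4896, -0.2464, 0.1641]
eef_rot: [0.001, 0.344, 0.939, -0.0]
ft_force: [-0.2, 0.6, -0.9]
gripper_width: 0.502
grip_force: 0.0
```

```bash
python3 - <<'E'
from plan import *
print(pose()[0],status.sense()["ft_force"])
s=snap("top"); W=world(s); z=W[...,2]
for n,c in (("L",(.42,-.08)),("R",(.592,-.333))):
    m=(np.hypot(W[...,0]-c[0],W[...,1]-c[1])<.035)&(z>.024)&(z<.04); q=W[m]
    if len(q)>10: print(n,len(q),cv2.minAreaRect(q[:,:2].astype(np.float32)),np.percentile(q[:,2],[20,80]))
cv2.imwrite("pics/end.png",cv2.resize(s["color"][110:280,300:490],None,fx=3.5,fy=3.5,interpolation=cv2.INTER_CUBIC))
E
```

```text
[ 0.48963057 -0.24640965  0.16407163] [-0.1644843   0.60727444 -0.94220176]
L 95 ((0.4210408627986908, -0.08117786794900894), (0.009774257428944111, 0.04327423870563507), 74.24555969238281) [0.03122869 0.03427802]
```

View pics/end.png

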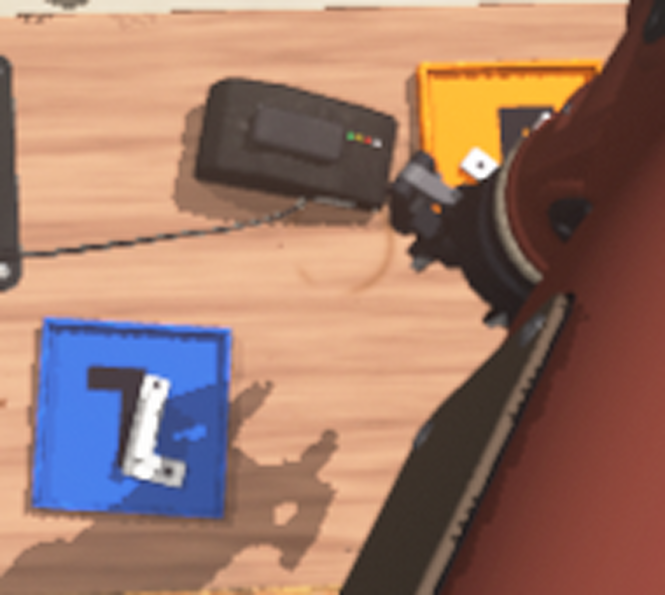

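The blue tray is right: bracket flat at crop (150,425). The arm still hides the orange tray, so I'll step aside and check it.

Call:
{"method": "jog_arm", "body": {"increments": "0.9 0 0 0 0; 0.9 0 0 0 0; 0.9 0 0 0 0; 0.9 0 0 0 0; 0.9 0 0 0 0; 0.9 0 0 0 0; 0 0 0 0 0; 0 0 0 0 0; 0 0 0 0 0"}}

```text
time_s: 15.45
tcp_pos: [0.3868, -0.1593, 0.1641]
eef_rot: [0.001, 0.344, 0.939, -0.0]
ft_force: [1.0, -0.4, -0.1]
gripper_width: 0.5
grip_force: 0.0
```

```bash
python3 - <<'E'
from plan import *
print(pose()[0],status.sense()["ft_force"])
s=snap("top"); W=world(s); z=W[...,2]
for n,c in (("L",(.42,-.08)),("R",(.592,-.333))):
    m=(np.hypot(W[...,0]-c[0],W[...,1]-c[1])<.035)&(z>.024)&(z<.04); q=W[m]
    if len(q)>10: print(n,len(q),cv2.minAreaRect(q[:,:2].astype(np.float32)),np.percentile(q[:,2],[20,80]))
cv2.imwrite("pics/end2.png",cv2.resize(s["color"][110:280,300:490],None,fx=3.5,fy=3.5,interpolation=cv2.INTER_CUBIC))
E
```

```text
[ 0.38676003 -0.15928042  0.16407254] [ 0.97327391 -0.41434272 -0.08032749]
L 94 ((0.4211020767688751, -0.08105219900608063), (0.010022829286754131, 0.04325052350759506), 75.23331451416016) [0.03083557 0.03387438]
R 69 ((0.5904853940010071, -0.33388185501098633), (0.009961821138858795, 0.04219403862953186), 49.54408645629883) [0.03024107 0.03393222]
```

View pics/end2.png

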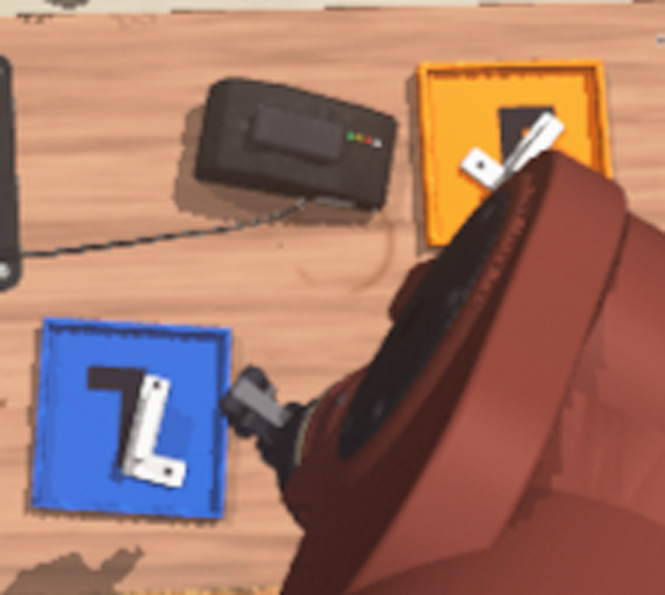

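Both brackets lie flat with ribs up, the left in the blue tray (150,430) and the right in the orange tray (515,155). The depth readings agree, with rib tops near 0.033 m, and the gripper is clear.

```bash
python3 -c "
from plant import workorder
print(workorder.finish_job())"
```

```text
the job is handed in; nothing more can be done
None
```

The left-hand bracket is in the blue tray and the right-hand one in the orange tray, both flat with ribs up and clear of the gripper; I handed the job in after about 15.5 s of the 64 s allowed.

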